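Release a stock case's sprung lid with a dowel and lift it off

TASK

Draw the red-handled dowel tool out of its sleeve, put it down so you can take it again by its handle, and push its wooden pin through the small hole in the end of the grey stock case until the spring latch inside lets the yellow lid pop up. Leave the tool lying on the bench outside the case, then take the lid by its black handle, lift its popped-up end over the end wall, slide it out of the grooves and set it down, not dropped, handle up in the middle of the blue mat. Do not disturb the carton, the tape roll, the jar or the small white reel.

Things in the scene. Friction and masses are not known exactly. Their poses are not given: they have to be found in the camera images.
- case: grey stock case, open on top, fixed, 190 (x) x 126 (y) x 80 (z) mm, walls 5 mm. Origin: centre of its underside. +x points out of the end wall with the hole (77 mm high; other walls 80). The lid lies between the walls on ledges 68 mm high. At the -x end two rails (the grooves), 33 mm long from the outer end face, reach 17 mm in over the lid's corners, 12 mm above the ledges.
- hole (a point): centre of the 17 mm square hole in the case's +x end wall, at the outer face, 95 mm from the case origin, 45 mm above the bench; orange rim; axes as the case's. The latch's steel striker plate (28 mm wide, 28 to 65 mm above the bench) stands straight behind it, 33 mm inside the outer face; it is pushed along the case's -x.
- latch (a joint): spring latch: 0 at rest (holding the lid down), grows as the striker is pushed inward, stop at 0.014 m. It lets go of the lid after 4 to 8 mm (so push to about 12 mm), needs 2 to 9 N and springs back; two spring pins then hold the lid's hole end about 12 mm up.
- lid_grip (a point): centre of the lid's black bar handle, 44 (x) x 14 (y) x 24 (z) mm, on top of the lid; 85 mm above the bench when latched. Axes are the lid's: x as the case's while closed, z up. It is 40 mm towards +x from the lid's middle, 17 mm above its underside. To open: tilt the +x end up about the -x end by 9 degrees (room for 13), then slide it towards the case's +x; 35 mm frees it from the rails.
- lid_mid (a point): middle of the yellow lid plate, 176 (x) x 112 (y) x 5 mm, about 0.18 kg, 2.5 mm above its underside; axes are the lid's. A tab 32 mm wide, 68 to 85 mm towards +x from here, hangs 12 mm below the underside and must clear the 77 mm end wall. Set down on the flat, the lid rests on the tab and its -x edge, tilted 4 degrees.
- dowel_grip (a point): centre of the dowel tool's red square handle, 80 (x) x 24 x 24 mm; +x points along the tool to the pin. A round wooden pin, 10 mm thick and 85 mm long, stands out of the handle's +x end. Whole tool 165 mm, 0.06 kg, centre of mass in the handle. At the start the handle is wholly inside the sleeve.
- dowel_tip (a point): centre of the end of the dowel tool's pin, 125 mm along +x from the handle's centre; axes are the tool's
- dowel_pin (a point): point on the pin's axis 27 mm behind its tip; axes are the tool's; at the start some 24 mm outside the sleeve's mouth
- sleeve: dark steel box sleeve fixed to the bench, 120 (x) x 36 (y) x 52 (z) mm, open only at its +x end, inside 28 x 28 mm with its floor 20 mm up. Origin: centre of its underside. It holds the tool lying along +x, pin out by about 50 mm, pin axis 32 mm above the bench; the tool must be drawn 115 mm along the sleeve's +x to come free.
- mat: blue mat fixed to the bench, 210 (x) x 150 (y) x 3 mm, origin at the centre of its underside
- carton_mid (a point): bystander: centre of a brown carton 80 x 60 x 55 mm, standing loose
- tape_mid (a point): bystander: centre of a brown tape roll lying flat, 94 mm across, 48 mm high, loose
- jar_mid (a point): bystander: centre of a jar with a blue cap, 56 mm across, 60 mm high, loose
- reel_mid (a point): bystander: centre of a white plastic parts reel lying flat, 70 mm across, 16 mm high, loose, between sleeve and case
Things that resemble listed ones, but are neither listed nor needed, are in the scene too. There is more than one size of the part that bears lid_grip; the job needs the smaller.

How it is judged:
By the outcome, as a careful person would: the job done as asked, in the order asked, and still so for the second after the job is handed in, with the robot touching nothing.
It also fails if it takes over 72 s, if anything falls off the work surface, if the arm or the gripper's body presses on something with over 40 N, if the wrist force passes 120 N, or if a joint passes its speed limit or range.

ROBOT

A 6-joint arm with a two-finger parallel gripper is mounted at the origin on the work surface. World frame = base frame: x ahead of the robot, y to its left, z up, the work surface at z = 0. Lengths are in mm, angles in rad, forces in N, time in s.
With the tool pointing down it reaches from about 350 to 775 mm from the base axis. Payload 7.3 kg.
Tool frame: the origin (TCP) lies on the centre line of the jaws, within the pads' length; the fingertips stand 8 mm ahead of it and the grasp point (between the pads) lies 11 mm behind it (robot.tips_ahead is the distance from the TCP to the fingertips, in mm); z points along the fingers, y is the direction in which the jaws open and shut (so a half turn about z gives the same grasp; the last joint's range is limited). The gripper opens to 92 mm and grips with 3 to 60 N. Pads are 19 mm wide; open, the fingers measure 130 mm over their backs; the gripper's body (75 mm by 190 mm) begins 47 mm behind the grasp point.
Start: joints at [-1.4, 0.342, 1.524, -0, 1.275, -0.146], TCP at [163.574, -498.886, 234.741] pointing down, gripper open.
Joint ranges: [-2.53, 2.53], [-0.77, 2.02], [0.04, 2.7], [-1, 4.14], [0.28, 2.66], [-3.11, 3.11]. Speed limits (rad/s): [2.57, 2.57, 3.14, 3.14, 3.14, 3.14].

INTERFACE

Orientations are given as a rotation vector (axis times angle).
In Python, from rig import readout, eyes, ticket, finder, robot gives the robot as it stands. The module is installed in compiled form; this text tells all that it offers.
- The arm moves only by the shell command python3 -m jog 'ROWS' [FORCE]. ROWS is JSON, a list of rows, each an object of numbers: "jaw": the closure, from -1 (fully open) to 1 (shut); "x", "y", "z": the shift along the tool's x, y, z in m; "roll": the turn about the tool's z in rad. A call has 1 to 20 rows; each row is the pose to reach, as a shift and turn from the pose commanded when the call began, along the tool's axes at that moment; what a row does not reach only later rows make up. A row lasts 1/8 s, in which the tool goes at most 62.5 mm and 10.7 degrees, less where a joint would pass 70% of its speed; a pose out of reach is approached as far as the arm can. A call with a gripper value outside its range is refused whole. The fingers move at their own pace and stop on an object; FORCE is the grip in N (left out, the last holds). Time passes only in rows, so rows that repeat a pose let the fingers close. It gives the time, the measured TCP pose, the force and the opening at its end, in the units of the state.
- readout.get_obs(): the state, without advancing time (a new reading comes with each control period).
- eyes.get_image(name): name is "scene" or "top" or "wrist"; returns (picture, depth): 384x512x3 uint8, blue, green, red; 384x512 float32, mm along the optical axis (not along the pixel's ray), 0 where there is no reading.
- eyes.calibration(name): a dict with "fx", "fy", "cx", "cy" (pixels), "cam_to_world" (4x4, takes a point from camera to world coordinates). Camera axes: x right, y down, z forward; pixel columns grow to the right and rows downward; lengths in mm; the calibration is good to about 2 mm. The wrist camera is an equidistant fisheye: a pixel r from the principal point sees the ray r / f radians off the axis. A picture is of the moment at which its call begins: read the wrist's pose just before it. calibration takes no time and is no camera call; for the wrist camera it gives the pose at the moment of the call.
- ticket.close_job(): hands the job in, once; it reports no verdict.
Trained networks look in the newest picture that a camera, given by its name, has taken for a name from the list of things; names that differ only in an ending like _2 or _b are one class to them, and where a whole thing is asked for, a point or a joint stands for the part that bears it (a point fixed in the world has none). Each returns a list of dicts, best first, with "confidence" (0 to 1); they miss things now and then, are a little off and sometimes report something else, mostly with a low value. They report only what shows in the picture. A call takes as long as a camera call. They do not tell look-alikes from the thing itself.
- finder.search_frame(camera, label): "at" ([x, y, z] in mm, in world coordinates, good to about 4 mm: the middle of the surface that is visible of it).
- finder.cut_out(camera, label): "pixels" (384x512 bool, what is visible of it).
The state is a dict: "t": time; "joint_pos": joint angles; "joint_vel": joint speeds; "joint_torque": joint torques, N m; "ee_pos": TCP position; "eef_rot": TCP orientation; "wrist_force": force on the tool from outside, world axes, zero at the start; "torque": the same for the moment, N m; "gripper_width": finger opening in mm.
Only numpy, scipy, OpenCV 4.12 (cv2) and the standard library are available. Lean on these libraries where they do the work, as an engineer would, in place of code of your own. Each camera call takes 0.05 s, during which the arm holds its last target.

## Working session

There is one attempt and no reset: what is moved stays moved. The work goes in short steps, Python scripts to look and compute and a shell command to move; the robot and the scene stay as the last step left them, time stands still between calls to the robot, and variables do not carry over. Pictures are saved under pics/ and viewed, and the job is handed in when it is done.

```bash
ls; mkdir -p pics
python3 - <<'E'
from rig import readout, eyes, robot
import cv2
print(readout.get_obs())
print([a for a in dir(robot) if a[0]!='_'])
for n in ['scene','top','wrist']:
    p,d=eyes.get_image(n); cv2.imwrite(f'pics/a_{n}.png',p)
    c=eyes.calibration(n); print(n,c)
E
```

```text
pics
{'t': 0.0, 'joint_pos': array([-1.39998999e+00,  3.42716845e-01,  1.52503289e+00,  2.35430204e-05,
        1.27540224e+00, -1.46047924e-01]), 'joint_vel': array([-5.31929276e-04,  1.72091914e-04,  6.68894187e-04, -6.85140408e-05,
       -1.44414779e-03,  2.41550374e-04]), 'joint_torque': array([-5.58552238e-04, -4.31242812e+01, -2.44221586e+01,  7.18661374e-02,
        5.59503108e-02, -1.02998317e-04]), 'ee_pos': array([ 163.51370373, -498.46314081,  234.04246974]), 'eef_rot': array([-3.10071113e+00, -4.95377403e-01, -5.04529364e-06]), 'wrist_force': array([-0.40201386, -0.28600505, -0.57265812]), 'torque': array([-0.01713942, -0.00032073,  0.03803542]), 'gripper_width': 91.90757394000549}
['PlanningError', 'tips_ahead']
scene {'fx': 378.73934114582323, 'fy': 378.73934114582323, 'cx': 246.82973237871667, 'cy': 189.1351779554475, 'cam_to_world': array([[-3.24843680e-01,  7.17954181e-01, -6.15644685e-01,
         1.29405098e+03],
       [ 9.45767294e-01,  2.45977361e-01, -2.12177668e-01,
         1.83028595e+02],
       [-8.99189146e-04, -6.51181183e-01, -7.58921774e-01,
         
[... 337 characters left out ...]
, -2.63679374e-02, -7.44420710e-03,
        -6.67475844e+01],
       [ 8.93427239e-03, -5.68511903e-02, -9.98342687e-01,
         1.74846089e+03],
       [ 0.00000000e+00,  0.00000000e+00,  0.00000000e+00,
         1.00000000e+00]])}
wrist {'fx': 297.3186396354542, 'fy': 297.3186396354542, 'cx': 259.13520911409273, 'cy': 192.29469399138975, 'cam_to_world': array([[ 3.11311894e-01, -9.13897625e-01, -2.60530296e-01,
         2.33772747e+02],
       [-9.50305971e-01, -2.99920775e-01, -8.34631062e-02,
        -4.74805393e+02],
       [-1.86171365e-03,  2.73566554e-01, -9.61851275e-01,
         3.84008878e+02],
       [ 0.00000000e+00,  0.00000000e+00,  0.00000000e+00,
         1.00000000e+00]])}
```

View pics/a_scene.png

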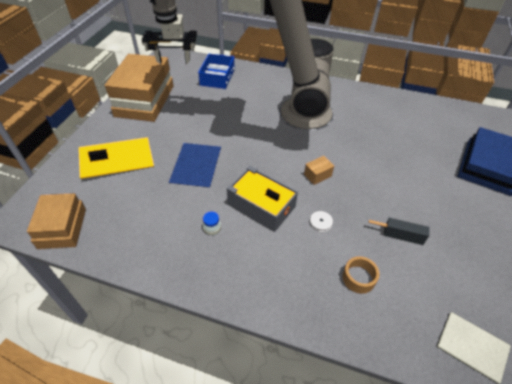

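View pics/a_top.png

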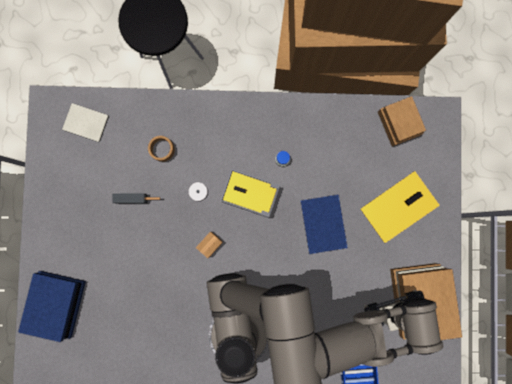

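View pics/a_wrist.png

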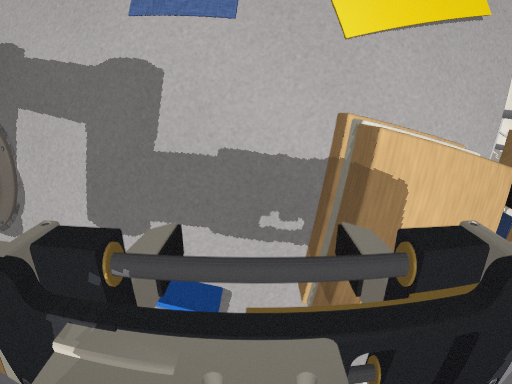

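Views: the case with its lid is at top (250,193), the sleeve and pin at (137,198), the mat at (324,223), the reel at (198,191), the carton at (209,243), the tape at (161,148) and the jar at (283,158). A larger yellow lid, a look-alike, lies loose at (400,207). Next I'll run the networks and fit the outlines.

```bash
cat > h.py <<'E'
import numpy as np, cv2
from rig import readout, eyes, finder
def deproj(d,c,mask=None):
    H,W=d.shape; v,u=np.mgrid[:H,:W]
    if mask is None: mask=np.ones_like(d,bool)
    m=mask&(d>0); u=u[m];v=v[m];z=d[m]
    P=np.c_[(u-c['cx'])/c['fx']*z,(v-c['cy'])/c['fy']*z,z]
    M=c['cam_to_world']; return P@M[:3,:3].T+M[:3,3], np.c_[u,v]
def fish_ray(uv,c):
    uv=np.atleast_2d(uv).astype(float)
    x=(uv[:,0]-c['cx']);y=(uv[:,1]-c['cy']);r=np.hypot(x,y);th=r/c['fx']
    s=np.where(r>1e-6,np.sin(th)/np.maximum(r,1e-6),0)
    return np.c_[x*s,y*s,np.cos(th)]
def fish_pts(uv,d,c):
    uv=np.atleast_2d(uv); R=fish_ray(uv,c); z=d[uv[:,1].astype(int),uv[:,0].astype(int)]
    P=R/R[:,2:]*z[:,None]; M=c['cam_to_world']; return P@M[:3,:3].T+M[:3,3]
def on_plane(uv,c,z,fish=False):
    uv=np.atleast_2d(uv).astype(float)
    R=fish_ray(uv,c) if fish else np.c_[(uv[:,0]-c['cx'])/c['fx'],(uv[:,1]-c['cy'])/c['fy'],np.ones(len(uv))]
    M=c['cam_to_world']; D=R@M[:3,:3].T; o=M[:3,3]
    return o+D*((z-o[2])/D[:,2])[:,None]
def proj(P,c,fish=False):
    P=np.atleast_2d(P); M=c['cam_to_world']; q=(P-M[:3,3])@M[:3,:3]
    if fish:
        rr=np.hypot(q[:,0],q[:,1]); th=np.arctan2(rr,q[:,2]); k=c['fx']*th/np.maximum(rr,1e-9)
        return np.c_[q[:,0]*k+c['cx'],q[:,1]*k+c['cy']]
    return np.c_[q[:,0]/q[:,2]*c['fx']+c['cx'],q[:,1]/q[:,2]*c['fy']+c['cy']]
def tool():
    o=readout.get_obs(); R=cv2.Rodrigues(np.array(o['eef_rot']))[0]; return o,np.array(o['ee_pos']),R
E
python3 - <<'E'
from h import *
for n in ['top','scene']:
    p,d=eyes.get_image(n); c=eyes.calibration(n)
    np.save(f'd_{n}.npy',d); 
    P,uv=deproj(d,c); 
    for l in ['case','hole','lid_grip','lid_mid','dowel_pin','sleeve','mat','carton_mid','tape_mid','jar_mid','reel_mid']:
        print(n,l,[(np.round(r['at'],0).tolist(),round(r['confidence'],2)) for r in finder.search_frame(n,l)][:3])
    for l in ['case','sleeve','mat','lid_mid']:
        for r in finder.cut_out(n,l)[:2]:
            m=r['pixels']; Q,uv=deproj(d,c,m)
            zt=np.percentile(Q[:,2],90); T=Q[Q[:,2]>zt-12]
            rect=cv2.minAreaRect(T[:,:2].astype(np.float32))
            print(n,l,round(r['confidence'],2),len(Q),'ztop',round(zt),np.round(rect[0]),np.round(rect[1]),round(rect[2],1))
print(readout.get_obs()['t'])
E
```

```text
top case [([529.0, -39.0, 81.0], 0.84)]
top hole [([529.0, -42.0, 82.0], 0.57)]
top lid_grip [([501.0, -603.0, 18.0], 0.85), ([534.0, -21.0, 76.0], 0.76)]
top lid_mid [([498.0, -598.0, 13.0], 0.73)]
top dowel_pin []
top sleeve [([506.0, 426.0, 51.0], 0.61)]
top mat [([421.0, -314.0, 3.0], 0.85)]
top carton_mid [([339.0, 115.0, 52.0], 0.86)]
top tape_mid [([700.0, 322.0, 48.0], 0.74)]
top jar_mid [([671.0, -151.0, 54.0], 0.68)]
top reel_mid [([539.0, 172.0, 14.0], 0.79), ([508.0, 422.0, 48.0], 0.65)]
top case 0.9 411 ztop 85 [538. -28.] [190. 126.] 72.8
top sleeve 0.83 336 ztop 57 [508. 427.] [ 34. 124.] 1.5
top mat 0.82 2021 ztop 8 [ 432. -314.] [210. 148.] 10.1
top lid_mid 0.73 1395 ztop 80 [538. -27.] [181. 115.] 71.7
top lid_mid 0.69 2782 ztop 28 [ 504. -604.] [162. 254.] 36.2
scene case [([588.0, -21.0, 56.0], 0.71), ([543.0, -23.0, 76.0], 0.2)]
scene hole [([587.0, -19.0, 54.0], 0.87)]
scene lid_grip [([515.0, -600.0, 15.0], 0.82), ([546.0, -24.0, 76.0], 0.78)]
scene lid_mid [([513.0, -601.0, 16.0], 0.81), ([548.0, -20.0, 70.0], 0.77)]
scene dowel_pin [([514.0, 339.0, 36.0], 0.63)]
scene sleeve [([528.0, 427.0, 47.0], 0.68)]
scene mat [([440.0, -312.0, 4.0], 0.58)]
scene carton_mid [([354.0, 123.0, 54.0], 0.6)]
scene tape_mid [([714.0, 314.0, 32.0], 0.64), ([359.0, 122.0, 53.0], 0.25)]
scene jar_mid [([686.0, -143.0, 50.0], 0.75), ([439.0, -309.0, 2.0], 0.27)]
scene reel_mid [([548.0, 176.0, 18.0], 0.83)]
scene case 0.83 1411 ztop 81 [539. -28.] [192. 129.] 72.6
scene case 0.43 1379 ztop 77 [540. -28.] [175. 117.] 73.1
scene sleeve 0.95 839 ztop 53 [511. 429.] [ 42. 119.] 1.4
scene mat 0.68 1693 ztop 5 [ 435. -315.] [217. 154.] 10.8
scene lid_mid 0.95 1392 ztop 77 [540. -28.] [179. 117.] 71.9
scene lid_mid 0.64 2235 ztop 27 [ 526. -631.] [165. 186.] 37.7
1.75
```

```bash
cat >> h.py <<'E'
def plan(targets, roll_deg=None):
    """targets: world xyz list (mm); prints tool-axis shifts in m; roll_deg desired tool x heading"""
    o,p,R=tool(); 
    for t in targets: print('shift',np.round(R.T@(np.array(t)-p)/1000,4))
    h=np.degrees(np.arctan2(R[1,0],R[0,0])); print('heading x',round(h,2),'tilt',np.round(R[:,2],4),'tcp',np.round(p,1),'t',o['t'])
    if roll_deg is not None: print('roll',round(-np.radians(roll_deg-h),4))
E
python3 -c "
from h import *
plan([(450,-200,240),(512,335,240)],91.5)"
```

```text
shift [ 0.3653 -0.1948 -0.0053]
shift [ 0.5908 -0.6839 -0.0054]
heading x 18.15 tilt [ 0.e+00 -1.e-04 -1.e+00] tcp [ 163.6 -498.9  234.7] t 1.75
roll -1.2802
```

```bash
python3 -m jog '[{"x":0.06,"y":-0.03,"z":-0.005,"roll":-0.05,"jaw":-1},{"x":0.12,"y":-0.06,"z":-0.005,"roll":-0.15},{"x":0.18,"y":-0.09,"z":-0.005,"roll":-0.25},{"x":0.24,"y":-0.125,"z":-0.005,"roll":-0.35},{"x":0.30,"y":-0.16,"z":-0.005,"roll":-0.45},{"x":0.35,"y":-0.19,"z":-0.005,"roll":-0.55},{"x":0.375,"y":-0.24,"z":-0.005,"roll":-0.66},{"x":0.40,"y":-0.29,"z":-0.005,"roll":-0.77},{"x":0.42,"y":-0.35,"z":-0.005,"roll":-0.88},{"x":0.44,"y":-0.41,"z":-0.005,"roll":-0.99},{"x":0.47,"y":-0.46,"z":-0.005,"roll":-1.1},{"x":0.50,"y":-0.52,"z":-0.005,"roll":-1.2},{"x":0.53,"y":-0.57,"z":-0.005,"roll":-1.28},{"x":0.56,"y":-0.62,"z":-0.005,"roll":-1.28},{"x":0.59,"y":-0.67,"z":-0.005,"roll":-1.28},{"x":0.59,"y":-0.684,"z":-0.005,"roll":-1.28},{"x":0.59,"y":-0.684,"z":-0.005,"roll":-1.28},{"x":0.59,"y":-0.684,"z":-0.005,"roll":-1.28}]'
python3 - <<'E'
from h import *
plan([],91.5)
c=eyes.calibration('wrist'); p,d=eyes.get_image('wrist'); cv2.imwrite('pics/b_wrist.png',p); np.savez('b.npz',d=d,p=p,**c)
for l in ['dowel_pin','sleeve','reel_mid']:
    print(l,[(np.round(r['at'],1).tolist(),round(r['confidence'],2)) for r in finder.search_frame('wrist',l)][:3])
m=finder.cut_out('wrist','dowel_pin')
np.save('b_mask.npy',np.array([r['pixels'] for r in m])); print([(r['confidence'],r['pixels'].sum()) for r in m])
m=finder.cut_out('wrist','sleeve')
np.save('b_masks.npy',np.array([r['pixels'] for r in m])); print([(r['confidence'],r['pixels'].sum()) for r in m])
E
```

```text
heading x 18.15 tilt [ 0.e+00 -1.e-04 -1.e+00] tcp [ 163.6 -498.9  234.7] t 1.75
roll -1.2802
dowel_pin []
sleeve []
reel_mid []
[]
[]validation failed for argument at $[1]...
```

View pics/b_wrist.png

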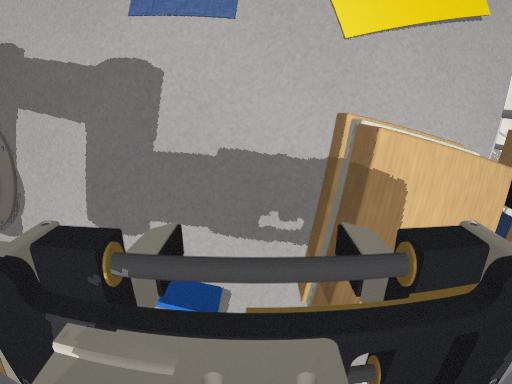

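The call was refused because every row needs all the keys. I'll retype it.

```bash
python3 -m jog '[{"x":0.06,"y":-0.03,"z":-0.005,"roll":-0.05,"jaw":-1},{"x":0.12,"y":-0.06,"z":-0.005,"roll":-0.15,"jaw":-1},{"x":0.18,"y":-0.09,"z":-0.005,"roll":-0.25,"jaw":-1},{"x":0.24,"y":-0.125,"z":-0.005,"roll":-0.35,"jaw":-1},{"x":0.30,"y":-0.16,"z":-0.005,"roll":-0.45,"jaw":-1},{"x":0.35,"y":-0.19,"z":-0.005,"roll":-0.55,"jaw":-1},{"x":0.375,"y":-0.24,"z":-0.005,"roll":-0.66,"jaw":-1},{"x":0.40,"y":-0.29,"z":-0.005,"roll":-0.77,"jaw":-1},{"x":0.42,"y":-0.35,"z":-0.005,"roll":-0.88,"jaw":-1},{"x":0.44,"y":-0.41,"z":-0.005,"roll":-0.99,"jaw":-1},{"x":0.47,"y":-0.46,"z":-0.005,"roll":-1.1,"jaw":-1},{"x":0.50,"y":-0.52,"z":-0.005,"roll":-1.2,"jaw":-1},{"x":0.53,"y":-0.57,"z":-0.005,"roll":-1.28,"jaw":-1},{"x":0.56,"y":-0.62,"z":-0.005,"roll":-1.28,"jaw":-1},{"x":0.59,"y":-0.67,"z":-0.005,"roll":-1.28,"jaw":-1},{"x":0.59,"y":-0.684,"z":-0.005,"roll":-1.28,"jaw":-1},{"x":0.59,"y":-0.684,"z":-0.005,"roll":-1.28,"jaw":-1},{"x":0.59,"y":-0.684,"z":-0.005,"roll":-1.28,"jaw":-1}]'
cat > look.py <<'E'
import sys
from h import *
tag=sys.argv[1]; plan([])
c=eyes.calibration('wrist'); p,d=eyes.get_image('wrist'); cv2.imwrite(f'pics/{tag}_wrist.png',p); np.savez(f'{tag}.npz',d=d,p=p,**c)
for l in sys.argv[2:]:
    m=finder.cut_out('wrist',l)
    np.save(f'{tag}_{l}.npy',np.array([r['pixels'] for r in m]))
    for r in m[:3]:
        uv=np.argwhere(r['pixels'])[:,::-1]; P=fish_pts(uv,d,c); P=P[np.isfinite(P[:,2])]
        T=P[P[:,2]>np.percentile(P[:,2],85)-8]; q=cv2.minAreaRect(T[:,:2].astype(np.float32))
        print(l,round(r['confidence'],2),len(uv),'px',uv.mean(0).round(),'med',np.median(P,0).round(1),'ztop',np.percentile(P[:,2],[50,85]).round(1),'rect',np.round(q[0],1),np.round(q[1],1),round(q[2],1))
E
python3 look.py b dowel_pin sleeve reel_mid
```

```text
t: 4.3
ee_pos: [511.2, 333.5, 239.9]
eef_rot: [2.193, 2.249, -0.001]
wrist_force: [0.2, -0.8, 0.6]
gripper_width: 91.5
heading x 91.42 tilt [ 1.e-04 -6.e-04 -1.e+00] tcp [511.2 333.5 239.9] t 4.3
dowel_pin 0.73 344 px [259. 165.] med [510.4 340.9  36. ] ztop [36.  37.1] rect [510.5 362. ] [ 9.9 92.8] 1.3
sleeve 0.96 3406 px [259.  90.] med [508.4 430.1  51.8] ztop [51.8 52.6] rect [508.2 431.1] [ 36.9 119.3] 1.4
reel_mid 0.85 522 px [277. 277.] med [540.6 158.4  15.3] ztop [15.3 16.3] rect [513.9 271. ] [ 59.  268.5] 14.3
reel_mid 0.32 386 px [169. 299.] med [377.4 131.1  27.2] ztop [27.2 46. ] rect [435.9 270.3] [311.5  27.1] 67.0
```

View pics/b_wrist.png

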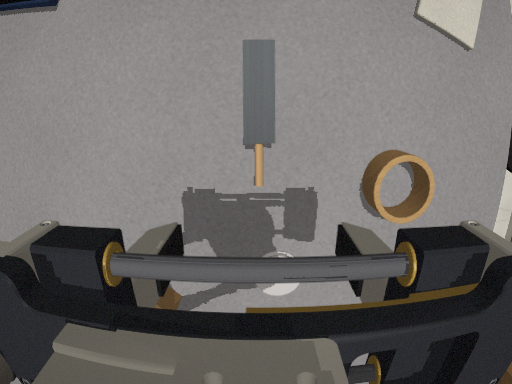

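The pin (259,165) and sleeve (259,90) are clear, with the pin top at 37 mm, so its axis is at 32 as stated. I'll descend on the pin 27 mm behind the tip, low in the pads so that it can be laid down later.

```bash
python3 -m jog '[{"x":0.009,"y":-0.0005,"z":0.05,"roll":0,"jaw":-1},{"x":0.009,"y":-0.0005,"z":0.11,"roll":0,"jaw":-0.5},{"x":0.009,"y":-0.0005,"z":0.16,"roll":0,"jaw":-0.3},{"x":0.009,"y":-0.0005,"z":0.195,"roll":0,"jaw":-0.3},{"x":0.009,"y":-0.0005,"z":0.209,"roll":0,"jaw":-0.3},{"x":0.009,"y":-0.0005,"z":0.209,"roll":0,"jaw":0.3},{"x":0.009,"y":-0.0005,"z":0.209,"roll":0,"jaw":0.7},{"x":0.009,"y":-0.0005,"z":0.209,"roll":0,"jaw":1},{"x":0.009,"y":-0.0005,"z":0.209,"roll":0,"jaw":1},{"x":0.009,"y":-0.0005,"z":0.209,"roll":0,"jaw":1},{"x":0.009,"y":-0.0005,"z":0.209,"roll":0,"jaw":1}]' 40; python3 look.py c
```

```text
t: 5.88
ee_pos: [510.4, 343.9, 30.8]
eef_rot: [2.192, 2.25, 0.0]
wrist_force: [-0.0, 1.0, 1.2]
gripper_width: 8.7
heading x 91.49 tilt [ 2.e-04 -0.e+00 -1.e+00] tcp [510.4 343.9  30.8] t 5.875
```

View pics/c_wrist.png

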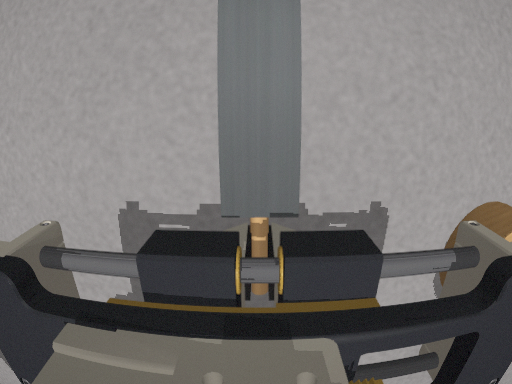

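```bash
python3 -m jog '[{"x":-0.005,"y":0,"z":0,"roll":0,"jaw":1},{"x":-0.015,"y":0,"z":0,"roll":0,"jaw":1},{"x":-0.025,"y":0,"z":0,"roll":0,"jaw":1},{"x":-0.035,"y":0,"z":0,"roll":0,"jaw":1},{"x":-0.045,"y":0,"z":0,"roll":0,"jaw":1},{"x":-0.055,"y":0,"z":0,"roll":0,"jaw":1},{"x":-0.065,"y":0,"z":0,"roll":0,"jaw":1},{"x":-0.075,"y":0,"z":0,"roll":0,"jaw":1},{"x":-0.085,"y":0,"z":0,"roll":0,"jaw":1},{"x":-0.095,"y":0,"z":0,"roll":0,"jaw":1},{"x":-0.105,"y":0,"z":0,"roll":0,"jaw":1},{"x":-0.115,"y":0,"z":0,"roll":0,"jaw":1},{"x":-0.123,"y":0,"z":0,"roll":0,"jaw":1},{"x":-0.126,"y":0,"z":0,"roll":0,"jaw":1},{"x":-0.126,"y":0,"z":0,"roll":0,"jaw":1}]'; python3 look.py d
```

```text
t: 7.8
ee_pos: [513.7, 217.7, 30.7]
eef_rot: [2.193, 2.25, -0.0]
wrist_force: [-0.3, 0.5, -0.7]
gripper_width: 8.6
heading x 91.47 tilt [ 0. -0. -1.] tcp [513.7 217.7  30.7] t 7.8
```

View pics/d_wrist.png

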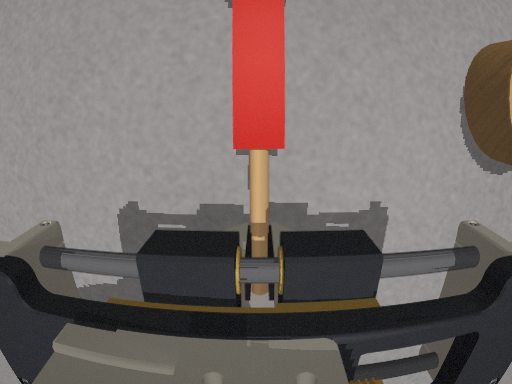

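```bash
python3 -m jog '[{"x":0,"y":-0.02,"z":0,"roll":0,"jaw":1},{"x":0,"y":-0.05,"z":0,"roll":0,"jaw":1},{"x":0,"y":-0.055,"z":0,"roll":0,"jaw":1},{"x":0,"y":-0.055,"z":0.006,"roll":0,"jaw":1},{"x":0,"y":-0.055,"z":0.012,"roll":0,"jaw":1},{"x":0,"y":-0.055,"z":0.016,"roll":0,"jaw":1},{"x":0,"y":-0.055,"z":0.019,"roll":0,"jaw":1},{"x":0,"y":-0.055,"z":0.0195,"roll":0,"jaw":1},{"x":0,"y":-0.055,"z":0.0195,"roll":0,"jaw":1}]'; python3 look.py e dowel_grip
```

```text
t: 8.98
ee_pos: [458.8, 216.4, 11.2]
eef_rot: [2.192, 2.25, 0.0]
wrist_force: [-0.2, -0.0, -0.8]
gripper_width: 8.4
heading x 91.48 tilt [ 1.e-04 -1.e-04 -1.e+00] tcp [458.8 216.4  11.2] t 8.975
dowel_grip 0.96 10033 px [259. 103.] med [457.  298.3  23.7] ztop [23.7 24.5] rect [457.3 266.8] [ 24.4 156.9] 1.5
```

View pics/e_wrist.png

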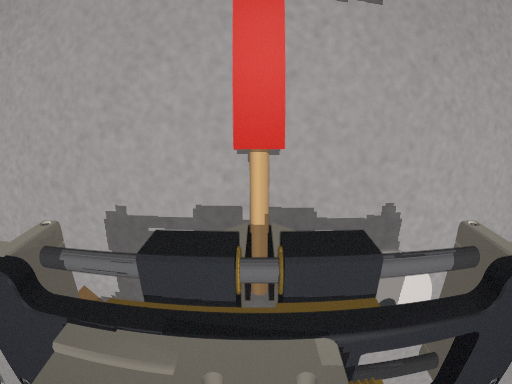

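```bash
python3 -m jog '[{"x":0,"y":0,"z":0,"roll":0,"jaw":0.35},{"x":0,"y":0,"z":0,"roll":0,"jaw":0.35},{"x":0,"y":0,"z":-0.02,"roll":0,"jaw":0.35},{"x":0,"y":0,"z":-0.06,"roll":0,"jaw":0},{"x":0.04,"y":0,"z":-0.10,"roll":0,"jaw":-0.1},{"x":0.098,"y":0,"z":-0.12,"roll":0,"jaw":-0.1},{"x":0.098,"y":0,"z":-0.12,"roll":0,"jaw":-0.1},{"x":0.098,"y":0,"z":-0.12,"roll":0,"jaw":-0.1}]'; python3 look.py f dowel_grip dowel_pin
python3 - <<'E'
from h import *
b=np.load('f.npz'); p=b['p'].astype(int); d=b['d']; c={k:b[k] for k in b.files}
m=(p[...,2]>120)&(p[...,1]<60)&(p[...,0]<60)&(d>0)
uv=np.argwhere(m)[:,::-1]; P=fish_pts(uv,d,c); T=P[P[:,2]>19]; q=cv2.minAreaRect(T[:,:2].astype(np.float32)); print(len(T),np.percentile(T[:,2],[5,50,95]),q)
E
```

```text
t: 10.07
ee_pos: [455.5, 314.0, 130.5]
eef_rot: [-2.191, -2.251, 0.003]
wrist_force: [0.1, -0.3, -0.8]
gripper_width: 50.5
heading x 91.54 tilt [-0.0012 -0.0011 -1.    ] tcp [455.5 314.  130.5] t 10.075
dowel_grip 0.95 2901 px [260. 202.] med [456.9 310.1  23.5] ztop [23.5 24.3] rect [457.1 289.3] [ 24.1 199.3] 1.6
dowel_pin 0.86 2923 px [260. 202.] med [457.  310.3  23.5] ztop [23.5 24.3] rect [457.1 289.3] [ 24.1 199.3] 1.6
2175 [22.63923706 23.77741909 24.84653693] ((455.76220703125, 313.30511474609375), (22.861055374145508, 80.6096420288086), 2.13529109954834)
```

View pics/f_wrist.png

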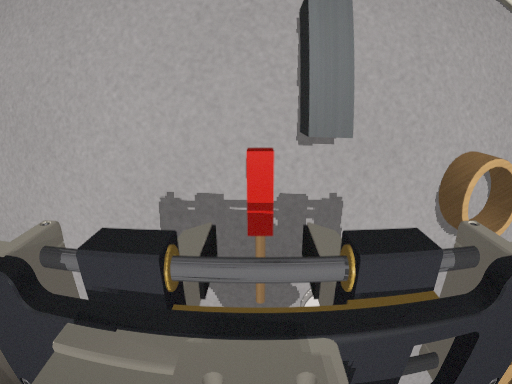

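```bash
python3 -m jog '[{"x":0,"y":0.001,"z":0.05,"roll":0,"jaw":-0.1},{"x":0,"y":0.001,"z":0.095,"roll":0,"jaw":-0.1},{"x":0,"y":0.001,"z":0.115,"roll":0,"jaw":-0.1},{"x":0,"y":0.001,"z":0.1195,"roll":0,"jaw":-0.1},{"x":0,"y":0.001,"z":0.1195,"roll":0,"jaw":0.2},{"x":0,"y":0.001,"z":0.1195,"roll":0,"jaw":0.5},{"x":0,"y":0.001,"z":0.1195,"roll":0,"jaw":1},{"x":0,"y":0.001,"z":0.1195,"roll":0,"jaw":1},{"x":0,"y":0.001,"z":0.1195,"roll":0,"jaw":1}]' 45; python3 -c "
from h import *
plan([])"
```

```text
t: 11.35
ee_pos: [457.6, 314.7, 12.5]
eef_rot: [2.192, 2.25, 0.002]
wrist_force: [-0.6, -0.5, 5.9]
gripper_width: 23.6
heading x 91.5 tilt [ 1.4e-03  5.0e-04 -1.0e+00] tcp [457.6 314.7  12.5] t 11.35
```

```bash
python3 -m jog '[{"x":0,"y":0,"z":-0.02,"roll":0,"jaw":1},{"x":0,"y":0,"z":-0.06,"roll":0,"jaw":1},{"x":0,"y":0,"z":-0.11,"roll":0,"jaw":1},{"x":-0.03,"y":0,"z":-0.15,"roll":0,"jaw":1},{"x":-0.07,"y":0.01,"z":-0.19,"roll":0.05,"jaw":1},{"x":-0.13,"y":0.02,"z":-0.2,"roll":0.12,"jaw":1},{"x":-0.19,"y":0.03,"z":-0.2,"roll":0.2,"jaw":1},{"x":-0.25,"y":0.04,"z":-0.2,"roll":0.26,"jaw":1},{"x":-0.31,"y":0.05,"z":-0.2,"roll":0.328,"jaw":1},{"x":-0.37,"y":0.05,"z":-0.2,"roll":0.328,"jaw":1},{"x":-0.41,"y":0.05,"z":-0.2,"roll":0.328,"jaw":1},{"x":-0.41,"y":0.05,"z":-0.2,"roll":0.328,"jaw":1},{"x":-0.41,"y":0.05,"z":-0.2,"roll":0.328,"jaw":1}]'; python3 look.py g case lid_mid lid_grip
```

```text
t: 12.98
ee_pos: [517.5, -93.6, 211.5]
eef_rot: [-2.53, -1.861, 0.0]
wrist_force: [0.6, 1.0, 0.1]
gripper_width: 23.5
heading x 72.68 tilt [-5.e-04  5.e-04 -1.e+00] tcp [517.5 -93.6 211.5] t 12.975
case 0.57 4942 px [259. 118.] med [549.9 -29.6  79.4] ztop [79.4 84.5] rect [537.1 -27.1] [191.1 126.9] 72.8
lid_mid 0.59 18405 px [258. 107.] med [540.7 -18.6  73.4] ztop [73.4 74.3] rect [537.4 -27.1] [177. 115.] 72.9
lid_grip 0.73 18325 px [258. 107.] med [540.7 -18.5  73.4] ztop [73.4 74.3] rect [537.2 -27.1] [177.  115.1] 72.7
```

View pics/g_wrist.png

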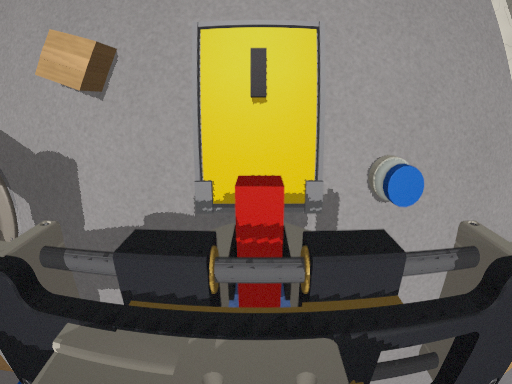

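The case top fits 191x127 mm at (537.1,-27.1), heading 72.8 deg, with the small-handled lid at (258,73) in its ledges. That puts the hole at (565,64,45). Next, the standoff in front of it.

```bash
python3 -m jog '[{"x":0.04,"y":0,"z":0,"roll":0,"jaw":1},{"x":0.1,"y":0,"z":0,"roll":0,"jaw":1},{"x":0.16,"y":0,"z":0,"roll":0,"jaw":1},{"x":0.22,"y":0,"z":0,"roll":0,"jaw":1},{"x":0.28,"y":-0.001,"z":0.0,"roll":0,"jaw":1},{"x":0.32,"y":-0.0015,"z":0.05,"roll":0,"jaw":1},{"x":0.326,"y":-0.0015,"z":0.1,"roll":0,"jaw":1},{"x":0.326,"y":-0.0015,"z":0.15,"roll":0,"jaw":1},{"x":0.326,"y":-0.0015,"z":0.166,"roll":0,"jaw":1},{"x":0.326,"y":-0.0015,"z":0.166,"roll":0,"jaw":1},{"x":0.326,"y":-0.0015,"z":0.166,"roll":0,"jaw":1}]'
python3 - <<'E'
from h import *
plan([])
for n in ['scene','top']:
    p,d=eyes.get_image(n); c=eyes.calibration(n); np.savez(f'h_{n}.npz',p=p,d=d,**c)
    q=proj([565,64,45],c)[0].astype(int); r=45
    cr=p[q[1]-r:q[1]+r,q[0]-r:q[0]+r]; cv2.imwrite(f'pics/h_{n}.png',cv2.resize(cr,(560,560),interpolation=cv2.INTER_CUBIC)); print(n,q)
E
```

```text
t: 14.55
ee_pos: [614.8, 217.9, 48.2]
eef_rot: [2.529, 1.861, 0.006]
wrist_force: [0.2, -0.1, -0.5]
gripper_width: 23.3
heading x 72.69 tilt [ 4.1e-03  9.0e-04 -1.0e+00] tcp [614.8 217.9  48.2] t 14.55
scene [286 210]
top [225 185]
```

View pics/h_scene.png

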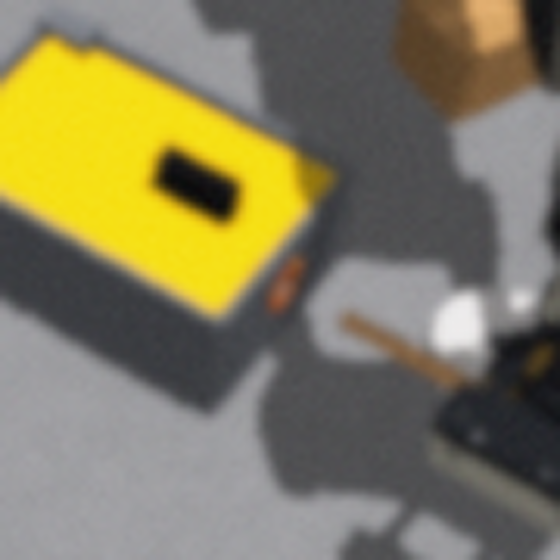

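View pics/h_top.png

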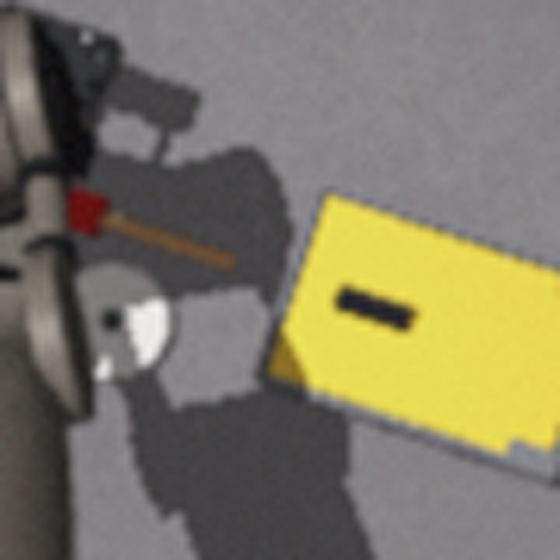

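Run:
```python
from h import *
plan([])
u=np.array([np.cos(np.radians(72.8)),np.sin(np.radians(72.8))]); w=np.array([u[1],-u[0]]); C=np.array([537.1,-27.1])
for n in ['scene','top']:
    b=np.load(f'h_{n}.npz'); c={k:b[k] for k in b.files}; d=b['d']; p=b['p'].astype(int)
    hsv=cv2.cvtColor(b['p'],cv2.COLOR_BGR2HSV).astype(int)
    m=(hsv[...,0]>5)&(hsv[...,0]<22)&(hsv[...,1]>80)
    P,uv=deproj(d,c,m); rel=P[:,:2]-C; X=rel@u; Y=-(rel@w)
    s=(X>110)&(X<220)&(abs(Y)<15)&(P[:,2]>30)&(P[:,2]<62)
    print(n,s.sum(),'X range',X[s].min(),X[s].max())
    o=np.argsort(X[s]); print(np.c_[X[s],Y[s],P[s,2]][o].round(1)[:14]); print('Y line',np.polyfit(X[s],Y[s],1),'z line',np.polyfit(X[s],P[s,2],1), 'mid',np.median(Y[s]),np.median(P[s,2]))
    # case top edges in same camera
    P,uv=deproj(d,c); rel=P[:,:2]-C; X=rel@u; Y=-(rel@w); s=(abs(X)<100)&(abs(Y)<70)&(P[:,2]>76)&(P[:,2]<84)
    print('walls Y', np.percentile(Y[s],[1,99]),'X',np.percentile(X[s],[1,99]))
```

```text
heading x 72.69 tilt [ 4.e-03  9.e-04 -1.e+00] tcp [614.7 217.8  48.2] t 14.65
scene 45 X range 135.87268768534327 199.24003560801285
[[135.9  -3.9  53. ]
 [137.6  -6.7  52.3]
 [137.8  -0.8  51.2]
 [139.6  -3.5  50.4]
 [142.7  -3.1  52.5]
 [144.8  -6.8  53. ]
 [146.5  -3.1  50.4]
 [150.   -3.7  53.7]
 [150.2  -2.6  47.5]
 [154.7  -4.3  47.7]
 [154.7  -5.7  54.6]
 [156.3  -1.8  51.6]
 [157.4  -2.8  48.3]
 [161.5  -5.1  54.2]]
Y line [-0.00955262 -2.59562174] z line [-2.07123832e-04  5.12902865e+01] mid -3.8867601047217204 51.1796557379073
walls Y [-66.31555578  62.01559016] X [-96.01017914  94.94516652]
top 47 X range 129.11092472068015 214.98459405711262
[[129.1  -3.2  53.6]
 [132.3  -1.8  56.4]
 [134.7  -6.   46.8]
 [136.6  -1.   51. ]
 [137.2  -4.3  55.3]
 [140.1   0.2  51. ]
 [141.4  -3.4  50.7]
 [144.   -1.7  58.4]
 [145.7  -5.5  54.2]
 [148.   -0.7  54.8]
 [150.1  -4.7  48.2]
 [151.5   0.6  55.3]
 [152.8  -3.   54.9]
 [156.7  -2.   51.7]]
Y line [-0.00893544 -1.48924285] z line [-1.22934904e-02  5.44874788e+01] mid -3.034101091866761 52.78125057797479
walls Y [-62.91697389  61.80928907] X [-94.23645375  92.91750908]
```

```bash
python3 -m jog '[{"x":0,"y":-0.002,"z":0.003,"roll":0,"jaw":1},{"x":0,"y":-0.002,"z":0.003,"roll":0,"jaw":1},{"x":0,"y":-0.002,"z":0.003,"roll":0,"jaw":1}]'; python3 -c "
from h import *
plan([]); o,p,R=tool(); print(o['joint_pos'])"
```

```text
t: 15.02
ee_pos: [611.4, 218.2, 42.8]
eef_rot: [2.53, 1.862, 0.0]
wrist_force: [-0.2, 0.7, -0.1]
gripper_width: 23.5
heading x 72.7 tilt [ 1.e-04 -1.e-04 -1.e+00] tcp [611.4 218.2  42.8] t 15.025
[ 2.24805556e-01  7.53287336e-01  1.37146945e+00 -1.11525165e-04
  1.01670744e+00  5.26866859e-01]
```

```bash
python3 -m jog '[{"x":0,"y":0.0013,"z":-0.0027,"roll":-0.001,"jaw":1},{"x":0,"y":0.0013,"z":-0.0027,"roll":-0.001,"jaw":1},{"x":0,"y":0.0013,"z":-0.0027,"roll":-0.001,"jaw":1},{"x":0,"y":0.0013,"z":-0.0027,"roll":-0.001,"jaw":1}]'
python3 - <<'E'
from h import *
plan([])
u=np.array([np.cos(np.radians(72.8)),np.sin(np.radians(72.8))]); w=np.array([u[1],-u[0]]); C=np.array([537.1,-27.1])
o,p,R=tool(); r=p[:2]-C; print('TCP X,Y',r@u,-(r@w))
for n in ['scene','top']:
    p,d=eyes.get_image(n); c=eyes.calibration(n)
    hsv=cv2.cvtColor(p,cv2.COLOR_BGR2HSV).astype(int)
    m=(hsv[...,0]>5)&(hsv[...,0]<22)&(hsv[...,1]>80)
    P,uv=deproj(d,c,m); rel=P[:,:2]-C; X=rel@u; Y=-(rel@w)
    s=(X>110)&(X<220)&(abs(Y)<15)&(P[:,2]>30)&(P[:,2]<62)
    print(n,s.sum(),'X',X[s].min(),'Y',np.median(Y[s]),np.mean(Y[s]),'z',np.median(P[s,2]),P[s,2].mean())
E
```

```text
t: 15.52
ee_pos: [612.6, 217.7, 45.3]
eef_rot: [2.529, 1.863, -0.0]
wrist_force: [-0.1, -1.0, -0.5]
gripper_width: 23.7
heading x 72.75 tilt [-1.e-04 -1.e-04 -1.e+00] tcp [612.6 217.7  45.3] t 15.525
TCP X,Y 256.22028300994384 0.2691965755784622
scene 46 X 134.74764470385034 Y -2.1365994029414153 -2.336904266639256 z 48.68513820239116 48.86208214012249
top 45 X 129.71551807609234 Y -0.8915724347413018 -1.3596747681664891 z 49.37369047745824 49.149140540646144
```

```bash
python3 -m jog '[{"x":-0.01,"y":0,"z":0,"roll":0,"jaw":1},{"x":-0.02,"y":0,"z":0,"roll":0,"jaw":1},{"x":-0.03,"y":0,"z":0,"roll":0,"jaw":1},{"x":-0.036,"y":0,"z":0,"roll":0,"jaw":1},{"x":-0.042,"y":0,"z":0,"roll":0,"jaw":1},{"x":-0.048,"y":0,"z":0,"roll":0,"jaw":1},{"x":-0.055,"y":0,"z":0,"roll":0,"jaw":1},{"x":-0.055,"y":0,"z":0,"roll":0,"jaw":1},{"x":-0.055,"y":0,"z":0,"roll":0,"jaw":1}]'
python3 - <<'E'
from h import *
p,d=eyes.get_image('scene')
cr=p[165:255,241:331]; cv2.imwrite('pics/i_scene.png',cv2.resize(cr,(560,560),interpolation=cv2.INTER_CUBIC))
E
```

```text
t: 16.75
ee_pos: [596.5, 165.4, 45.4]
eef_rot: [2.529, 1.863, 0.0]
wrist_force: [-0.0, -0.4, 0.4]
gripper_width: 23.9
```

View pics/i_scene.png

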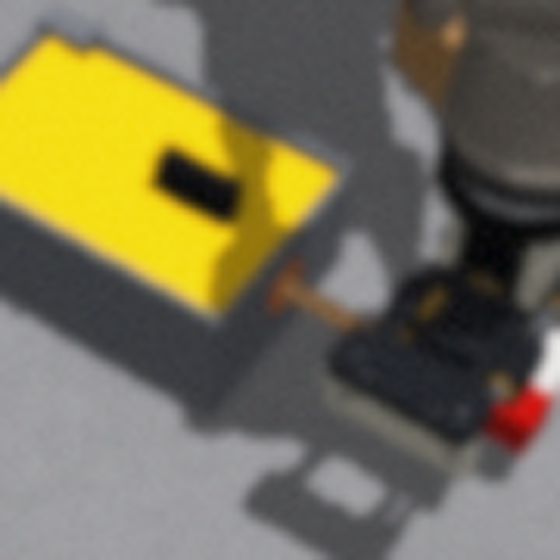

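The pin is in the hole (crop (285,285)) with no contact force. Now the push.

```bash
python3 -m jog '[{"x":-0.006,"y":0,"z":0,"roll":0,"jaw":1},{"x":-0.011,"y":0,"z":0,"roll":0,"jaw":1},{"x":-0.015,"y":0,"z":0,"roll":0,"jaw":1},{"x":-0.019,"y":0,"z":0,"roll":0,"jaw":1},{"x":-0.022,"y":0,"z":0,"roll":0,"jaw":1},{"x":-0.025,"y":0,"z":0,"roll":0,"jaw":1},{"x":-0.025,"y":0,"z":0,"roll":0,"jaw":1},{"x":-0.025,"y":0,"z":0,"roll":0,"jaw":1}]'
python3 - <<'E'
from h import *
p,d=eyes.get_image('scene')
cr=p[165:255,241:331]; cv2.imwrite('pics/j_scene.png',cv2.resize(cr,(560,560),interpolation=cv2.INTER_CUBIC))
E
```

```text
t: 17.8
ee_pos: [589.0, 141.5, 45.4]
eef_rot: [2.529, 1.863, 0.0]
wrist_force: [1.3, 3.8, -0.5]
gripper_width: 23.7
```

View pics/j_scene.png

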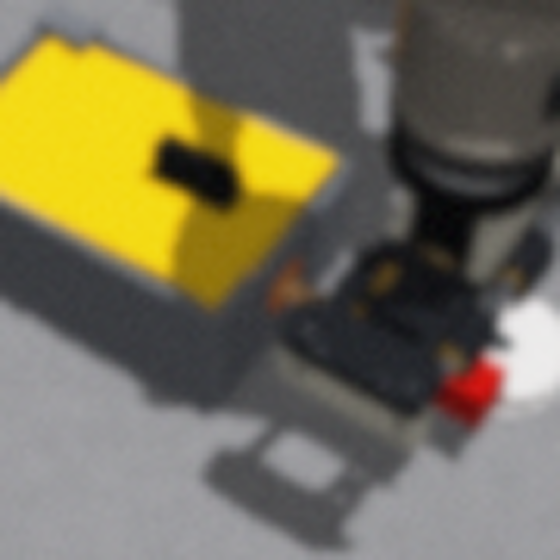

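```bash
cat > lidz.py <<'E'
from h import *
u=np.array([np.cos(np.radians(72.8)),np.sin(np.radians(72.8))]); w=np.array([u[1],-u[0]]); C=np.array([537.1,-27.1])
for n in ['scene','top']:
    p,d=eyes.get_image(n); c=eyes.calibration(n); 
    hsv=cv2.cvtColor(p,cv2.COLOR_BGR2HSV).astype(int); m=(hsv[...,0]>22)&(hsv[...,0]<35)&(hsv[...,1]>120)
    P,uv=deproj(d,c,m); rel=P[:,:2]-C; X=rel@u; Y=-(rel@w); s=(abs(X)<100)&(abs(Y)<62)&(P[:,2]>55)
    k=np.polyfit(X[s],P[s,2],1); print(n,s.sum(),'z at X=-85,0,85',np.polyval(k,[-85,0,85]).round(1))
E
python3 lidz.py
```

```text
scene 1338 z at X=-85,0,85 [73.2 79.7 86.2]
top 1103 z at X=-85,0,85 [73.4 79.4 85.5]
```

The lid has popped up: its hole end is at about 86 mm and its rear at about 73. I'll withdraw the pin and lay the tool down clear of the tape and reel.

```bash
python3 -m jog '[{"x":0.01,"y":0,"z":0,"roll":0,"jaw":1},{"x":0.03,"y":0,"z":0,"roll":0,"jaw":1},{"x":0.05,"y":0,"z":0,"roll":0,"jaw":1},{"x":0.07,"y":0,"z":0,"roll":0,"jaw":1},{"x":0.09,"y":0,"z":0,"roll":0,"jaw":1},{"x":0.1,"y":0.01,"z":0,"roll":0,"jaw":1},{"x":0.1,"y":0.02,"z":0.005,"roll":0,"jaw":1},{"x":0.1,"y":0.02,"z":0.015,"roll":0,"jaw":1},{"x":0.1,"y":0.02,"z":0.022,"roll":0,"jaw":1},{"x":0.1,"y":0.02,"z":0.028,"roll":0,"jaw":1},{"x":0.1,"y":0.02,"z":0.031,"roll":0,"jaw":1},{"x":0.1,"y":0.02,"z":0.0325,"roll":0,"jaw":1},{"x":0.1,"y":0.02,"z":0.0325,"roll":0,"jaw":1},{"x":0.1,"y":0.02,"z":0.0325,"roll":0,"jaw":1}]'; python3 look.py k; python3 lidz.py
```

```text
t: 19.7
ee_pos: [637.8, 231.0, 13.2]
eef_rot: [2.529, 1.863, 0.001]
wrist_force: [-0.3, 0.1, -0.5]
gripper_width: 23.3
heading x 72.76 tilt [ 5.e-04  0.e+00 -1.e+00] tcp [637.8 231.   13.2] t 19.7
scene 1368 z at X=-85,0,85 [73.2 79.8 86.4]
top 1358 z at X=-85,0,85 [73.  79.6 86.1]
```

View pics/k_wrist.png

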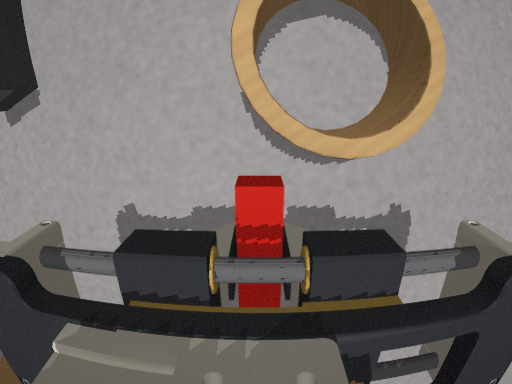

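```bash
python3 -m jog '[{"x":0,"y":0,"z":0.001,"roll":0,"jaw":1},{"x":0,"y":0,"z":0.0015,"roll":0,"jaw":1},{"x":0,"y":0,"z":0.0015,"roll":0,"jaw":1}]'; python3 -m jog '[{"x":0,"y":0,"z":0,"roll":0,"jaw":0.35},{"x":0,"y":0,"z":0,"roll":0,"jaw":0.25},{"x":0,"y":0,"z":0,"roll":0,"jaw":0.25},{"x":0,"y":0,"z":-0.02,"roll":0,"jaw":0.25},{"x":0,"y":0,"z":-0.06,"roll":0,"jaw":0.2},{"x":0,"y":0,"z":-0.12,"roll":0,"jaw":0.2},{"x":0,"y":0,"z":-0.18,"roll":0,"jaw":0.2},{"x":0,"y":0,"z":-0.19,"roll":0,"jaw":0.2}]'; python3 -c "
from h import *
u=np.array([np.cos(np.radians(72.8)),np.sin(np.radians(72.8))]);C=np.array([537.1,-27.1])
t=C+40*u; print(t); plan([(t[0]-110*u[0],t[1]-110*u[1],200)],72.8)"
```

```text
t: 20.23
ee_pos: [637.9, 231.0, 12.6]
eef_rot: [2.529, 1.863, 0.001]
wrist_force: [-1.9, -0.1, 6.9]
gripper_width: 23.6
t: 21.22
ee_pos: [639.8, 231.6, 209.0]
eef_rot: [2.526, 1.861, 0.017]
wrist_force: [1.0, 0.6, 0.1]
gripper_width: 36.8
[548.928322    11.11113448]
shift [-0.3476 -0.0215  0.0067]
heading x 72.76 tilt [ 0.0114  0.0027 -0.9999] tcp [639.8 231.6 209. ] t 21.225
roll -0.0007
```

```bash
python3 -m jog '[{"x":-0.04,"y":-0.003,"z":0,"roll":0,"jaw":0.2},{"x":-0.1,"y":-0.006,"z":0,"roll":0,"jaw":0.2},{"x":-0.16,"y":-0.01,"z":0,"roll":0,"jaw":0.2},{"x":-0.22,"y":-0.014,"z":0,"roll":0,"jaw":0.2},{"x":-0.28,"y":-0.018,"z":0,"roll":0,"jaw":0.2},{"x":-0.33,"y":-0.02,"z":0,"roll":0,"jaw":0.2},{"x":-0.348,"y":-0.02,"z":0,"roll":0,"jaw":0.2},{"x":-0.348,"y":-0.02,"z":0,"roll":0,"jaw":0.2},{"x":-0.348,"y":-0.02,"z":0,"roll":0,"jaw":0.2},{"x":-0.348,"y":-0.02,"z":0,"roll":0,"jaw":0.2}]'
cat > handle.py <<'E'
import sys
from h import *
u=np.array([np.cos(np.radians(72.8)),np.sin(np.radians(72.8))]); w=np.array([u[1],-u[0]]); C=np.array([537.1,-27.1])
plan([]); c=eyes.calibration('wrist'); p,d=eyes.get_image('wrist'); tag=sys.argv[1]; cv2.imwrite(f'pics/{tag}.png',p); np.savez(f'{tag}.npz',p=p,d=d,**c)
m=(p.max(2)<75)&(d>0); uv=np.argwhere(m)[:,::-1]; P=fish_pts(uv,d,c); rel=P[:,:2]-C; X=rel@u;Y=-(rel@w)
s=(abs(X-40)<35)&(abs(Y)<22)&(P[:,2]>88)
q=cv2.minAreaRect(P[s,:2].astype(np.float32)); print(s.sum(),'z',np.percentile(P[s,2],[5,50,95]).round(1),'rect',q,'case X',np.percentile(X[s],[1,99]),'Y',np.percentile(Y[s],[1,99]))
print('px',uv[s].mean(0)); t=P[s&(P[:,2]>100)]; print('top centre med',np.median(t,0) if len(t) else None)
E
python3 handle.py l
```

```text
t: 22.48
ee_pos: [515.8, -94.1, 201.3]
eef_rot: [-2.527, -1.866, -0.0]
wrist_force: [-0.5, -0.3, 0.2]
gripper_width: 36.8
heading x 72.87 tilt [-1.e-04  2.e-04 -1.e+00] tcp [515.8 -94.1 201.3] t 22.475
815 z [104.3 106.1 108. ] rect ((548.0576171875, 9.163200378417969), (41.96470260620117, 13.072501182556152), 72.95824432373047) case X [16.95650269 58.62099381] Y [-6.26720621  6.71409431]
px [260.29693252  70.33251534]
top centre med [548.27645288   8.31239162 106.12207635]
```

View pics/l.png

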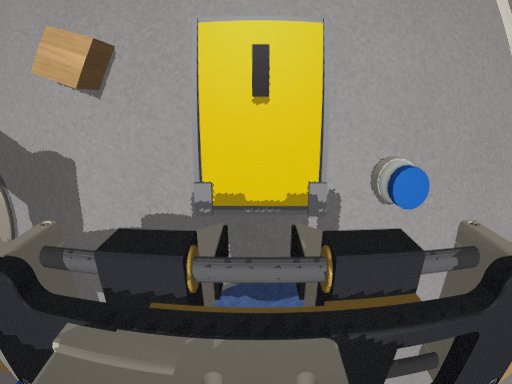

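The candidates are the case lid's handle at wrist (260,70), measured at 42x13 mm, and the loose lid at top (400,207), whose plate is larger. The one in the case fits the description. One crop to confirm.

Run:
```python
import cv2,numpy as np
p=np.load('l.npz')['p'][10:220,180:340]; t=cv2.imread('pics/a_top.png')[165:250,355:445]
a=cv2.resize(p,(457,600),interpolation=cv2.INTER_CUBIC)[:560]; b=cv2.resize(t,(330,312),interpolation=cv2.INTER_CUBIC)
o=np.zeros((560,790,3),np.uint8); o[:560,:457]=a; o[:312,460:790]=b; cv2.imwrite('pics/m_crop.png',o)
```

```text
(no output)
```

View pics/m_crop.png

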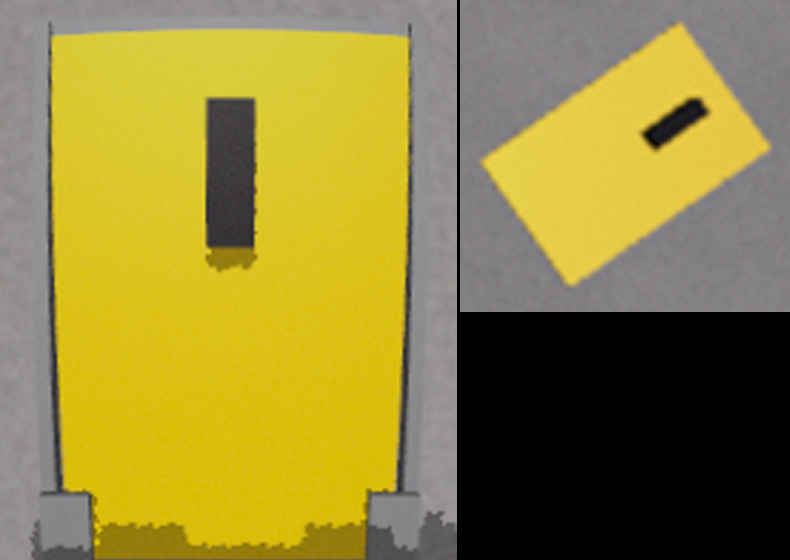

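The left crop shows the lid in the case under its two rails, with the small handle; the right crop is the larger loose look-alike. I'll grasp the one in the case.

```bash
python3 -m jog '[{"x":0.05,"y":0,"z":0,"roll":0,"jaw":0.2},{"x":0.09,"y":0,"z":0.02,"roll":0,"jaw":0.2},{"x":0.108,"y":0.0005,"z":0.055,"roll":0,"jaw":0.2},{"x":0.108,"y":0.0005,"z":0.08,"roll":0,"jaw":0.2},{"x":0.108,"y":0.0005,"z":0.092,"roll":0,"jaw":0.2},{"x":0.108,"y":0.0005,"z":0.1,"roll":0,"jaw":0.2},{"x":0.108,"y":0.0005,"z":0.1055,"roll":0,"jaw":0.2},{"x":0.108,"y":0.0005,"z":0.1055,"roll":0,"jaw":0.2},{"x":0.108,"y":0.0005,"z":0.1055,"roll":0,"jaw":0.5},{"x":0.108,"y":0.0005,"z":0.1055,"roll":0,"jaw":1},{"x":0.108,"y":0.0005,"z":0.1055,"roll":0,"jaw":1},{"x":0.108,"y":0.0005,"z":0.1055,"roll":0,"jaw":1}]' 30; python3 look.py n; python3 lidz.py
```

```text
t: 24.02
ee_pos: [548.1, 7.5, 96.2]
eef_rot: [2.529, 1.863, 0.001]
wrist_force: [-0.3, -0.2, 2.0]
gripper_width: 13.7
heading x 72.75 tilt [ 6.e-04 -2.e-04 -1.e+00] tcp [548.1   7.5  96.2] t 24.025
scene 740 z at X=-85,0,85 [73.4 79.9 86.4]
top 164 z at X=-85,0,85 [ 69.1  91.8 114.5]
```

View pics/n_wrist.png

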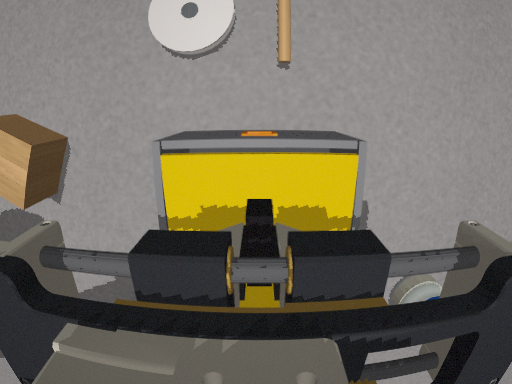

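```bash
python3 -m jog '[{"x":0,"y":0,"z":-0.002,"roll":0,"jaw":1},{"x":0,"y":0,"z":-0.004,"roll":0,"jaw":1},{"x":0,"y":0,"z":-0.006,"roll":0,"jaw":1},{"x":0,"y":0,"z":-0.008,"roll":0,"jaw":1},{"x":0,"y":0,"z":-0.010,"roll":0,"jaw":1},{"x":0,"y":0,"z":-0.012,"roll":0,"jaw":1},{"x":0,"y":0,"z":-0.0135,"roll":0,"jaw":1},{"x":0,"y":0,"z":-0.0135,"roll":0,"jaw":1},{"x":0,"y":0,"z":-0.0135,"roll":0,"jaw":1}]'; python3 look.py o; python3 lidz.py
python3 - <<'E'
from h import *
p,d=eyes.get_image('scene')
cr=p[145:245,215:335]; cv2.imwrite('pics/o_scene.png',cv2.resize(cr,(720,600),interpolation=cv2.INTER_CUBIC))
E
```

```text
t: 25.3
ee_pos: [547.9, 7.6, 109.4]
eef_rot: [2.529, 1.863, 0.0]
wrist_force: [-0.8, -1.0, -5.1]
gripper_width: 13.9
heading x 72.75 tilt [ 0. -0. -1.] tcp [547.9   7.6 109.4] t 25.3
scene 730 z at X=-85,0,85 [ 76.6  89.9 103.2]
top 100 z at X=-85,0,85 [ 81.5 108.1 134.7]
```

View pics/o_scene.png

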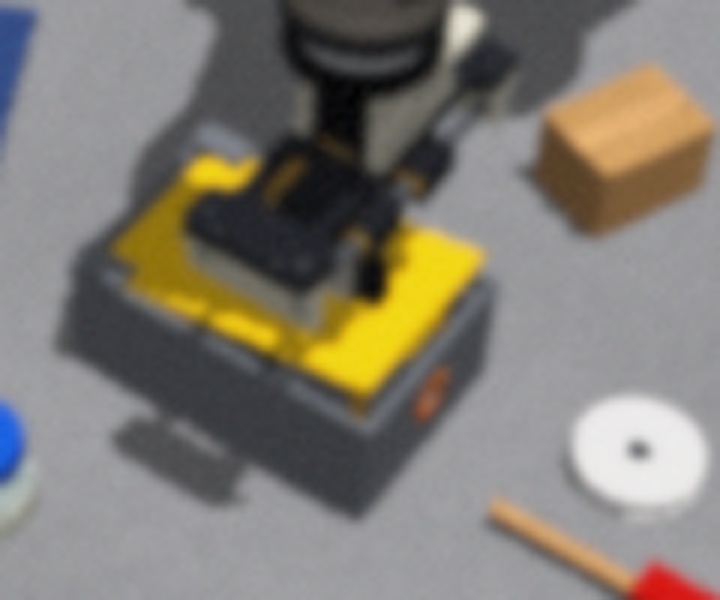

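View pics/o_wrist.png

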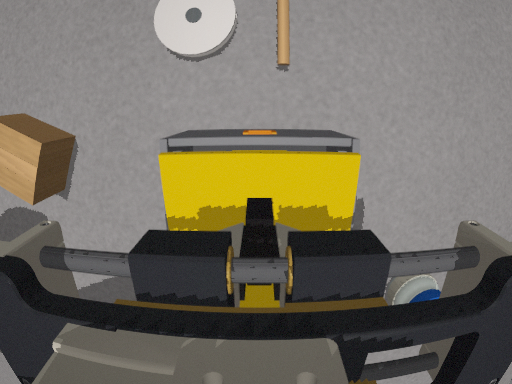

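The lid is tilted 8.9 deg, and its tab bottom at about 83 mm clears the 77 mm wall. I'll slide it out along +x.

```bash
python3 -m jog '[{"x":0.004,"y":0,"z":0,"roll":0,"jaw":1},{"x":0.009,"y":0,"z":0,"roll":0,"jaw":1},{"x":0.014,"y":0,"z":0,"roll":0,"jaw":1},{"x":0.019,"y":0,"z":0,"roll":0,"jaw":1},{"x":0.024,"y":0,"z":0,"roll":0,"jaw":1},{"x":0.029,"y":0,"z":0,"roll":0,"jaw":1},{"x":0.034,"y":0,"z":0,"roll":0,"jaw":1},{"x":0.039,"y":0,"z":0,"roll":0,"jaw":1},{"x":0.044,"y":0,"z":0,"roll":0,"jaw":1},{"x":0.049,"y":0,"z":0,"roll":0,"jaw":1},{"x":0.049,"y":0,"z":0,"roll":0,"jaw":1}]'
python3 - <<'E'
from h import *
p,d=eyes.get_image('scene')
cr=p[145:245,215:335]; cv2.imwrite('pics/p_scene.png',cv2.resize(cr,(720,600),interpolation=cv2.INTER_CUBIC))
E
```

```text
t: 26.88
ee_pos: [562.5, 54.7, 109.4]
eef_rot: [2.529, 1.864, 0.0]
wrist_force: [-0.7, -0.2, -2.7]
gripper_width: 13.8
```

View pics/p_scene.png

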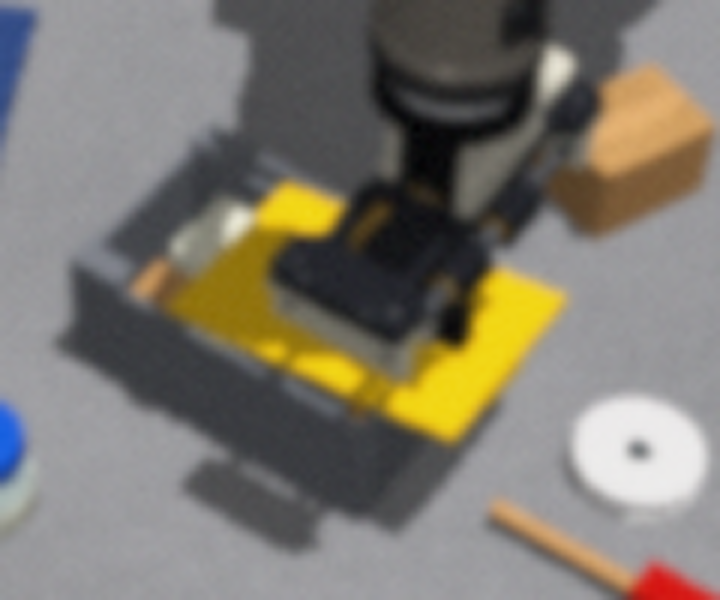

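Clear of the rails. Lifting.

```bash
python3 -m jog '[{"x":0.002,"y":0,"z":-0.005,"roll":0,"jaw":1},{"x":0.002,"y":0,"z":-0.015,"roll":0,"jaw":1},{"x":0.002,"y":0,"z":-0.03,"roll":0,"jaw":1},{"x":0.002,"y":0,"z":-0.05,"roll":0,"jaw":1},{"x":0.002,"y":0,"z":-0.07,"roll":0,"jaw":1},{"x":0.002,"y":0,"z":-0.09,"roll":0,"jaw":1},{"x":0.002,"y":0,"z":-0.1,"roll":0,"jaw":1},{"x":0.002,"y":0,"z":-0.1,"roll":0,"jaw":1},{"x":0.002,"y":0,"z":-0.1,"roll":0,"jaw":1}]'
python3 - <<'E'
from h import *
p,d=eyes.get_image('scene'); c=eyes.calibration('scene')
cr=p[105:245,175:335]; cv2.imwrite('pics/q_scene.png',cv2.resize(cr,(686,600),interpolation=cv2.INTER_CUBIC))
hsv=cv2.cvtColor(p,cv2.COLOR_BGR2HSV).astype(int); m=(hsv[...,0]>22)&(hsv[...,0]<35)&(hsv[...,1]>120)
P,uv=deproj(d,c,m); o,t,R=tool(); rel=P-t; X=rel@R[:,0]; Y=rel@R[:,1]; s=(abs(X)<150)&(abs(Y)<70)&(P[:,2]>110)
A=np.c_[X[s],Y[s],np.ones(s.sum())]; k=np.linalg.lstsq(A,rel[s,2],rcond=None)[0]; print(s.sum(),k,'pitch',np.degrees(np.arctan(k[0])),'X rng',np.percentile(X[s],[1,99]),'Y',np.percentile(Y[s],[1,99]))
plan([])
E
```

```text
t: 28.05
ee_pos: [562.6, 56.2, 208.7]
eef_rot: [-2.529, -1.863, 0.002]
wrist_force: [0.5, -0.0, -3.2]
gripper_width: 13.6
917 [ 1.47396418e-01  7.38224973e-03 -1.40548554e+01] pitch 8.384818487910797 X rng [-119.90125918   51.60234443] Y [-53.43135828  57.36190739]
heading x 72.75 tilt [-0.0016 -0.     -1.    ] tcp [562.6  56.2 208.6] t 28.1
```

View pics/q_scene.png

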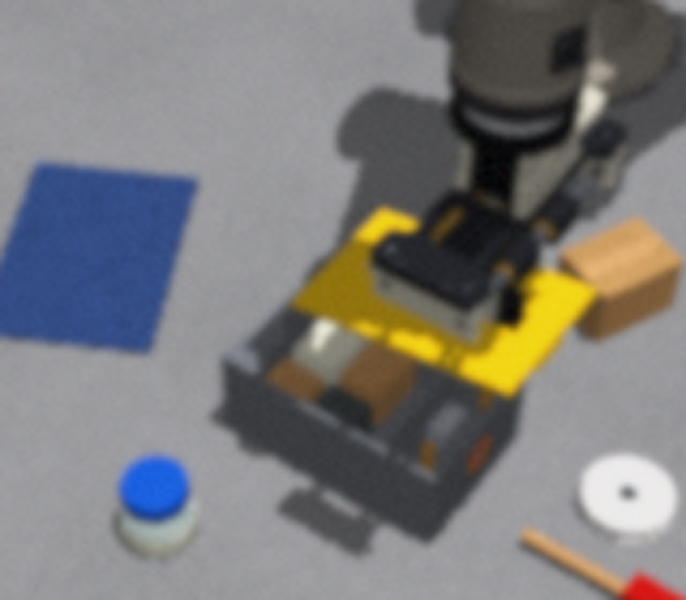

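```bash
python3 -m jog '[{"x":-0.015,"y":0.001,"z":0,"roll":0.04,"jaw":1},{"x":-0.045,"y":0.002,"z":0,"roll":0.12,"jaw":1},{"x":-0.075,"y":0.004,"z":0,"roll":0.21,"jaw":1},{"x":-0.105,"y":0.005,"z":0,"roll":0.30,"jaw":1},{"x":-0.135,"y":0.006,"z":0,"roll":0.39,"jaw":1},{"x":-0.165,"y":0.008,"z":0,"roll":0.48,"jaw":1},{"x":-0.195,"y":0.009,"z":0,"roll":0.57,"jaw":1},{"x":-0.225,"y":0.010,"z":0,"roll":0.66,"jaw":1},{"x":-0.255,"y":0.012,"z":0,"roll":0.75,"jaw":1},{"x":-0.285,"y":0.013,"z":0,"roll":0.84,"jaw":1},{"x":-0.315,"y":0.015,"z":0,"roll":0.93,"jaw":1},{"x":-0.345,"y":0.016,"z":0,"roll":1.02,"jaw":1},{"x":-0.365,"y":0.017,"z":0,"roll":1.07,"jaw":1},{"x":-0.375,"y":0.0173,"z":0,"roll":1.088,"jaw":1},{"x":-0.375,"y":0.0173,"z":0.03,"roll":1.088,"jaw":1},{"x":-0.375,"y":0.0173,"z":0.06,"roll":1.088,"jaw":1},{"x":-0.375,"y":0.0173,"z":0.09,"roll":1.088,"jaw":1},{"x":-0.375,"y":0.0173,"z":0.1,"roll":1.088,"jaw":1},{"x":-0.375,"y":0.0173,"z":0.1,"roll":1.088,"jaw":1},{"x":-0.375,"y":0.0173,"z":0.1,"roll":1.088,"jaw":1}]'
cat > lidmat.py <<'E'
from h import *
import sys
o,t,R=tool(); plan([])
for n in ['scene','top']:
    p,d=eyes.get_image(n); c=eyes.calibration(n)
    if n=='scene': cv2.imwrite(f'pics/{sys.argv[1]}_scene.png',cv2.resize(p[110:230,130:290],(800,600),interpolation=cv2.INTER_CUBIC))
    else: cv2.imwrite(f'pics/{sys.argv[1]}_top.png',cv2.resize(p[170:270,260:380],(720,600),interpolation=cv2.INTER_CUBIC))
    hsv=cv2.cvtColor(p,cv2.COLOR_BGR2HSV).astype(int); m=(hsv[...,0]>20)&(hsv[...,0]<35)&(hsv[...,1]>110)
    P,uv=deproj(d,c,m); C=np.array([432,-313.5]); e=np.array([np.cos(np.radians(10.4)),np.sin(np.radians(10.4))]); f=np.array([-e[1],e[0]])
    X=(P[:,:2]-C)@e; Y=(P[:,:2]-C)@f; s=(abs(X)<140)&(abs(Y)<90)
    X,Y,Z=X[s],Y[s],P[s,2]; k=np.linalg.lstsq(np.c_[X,Y,np.ones_like(X)],Z,rcond=None)[0]
    q=cv2.minAreaRect(P[s,:2].astype(np.float32)); print(n,'pitch',np.degrees(np.arctan(k[0])).round(1),'roll',np.degrees(np.arctan(k[1])).round(1),'z mid',k[2].round(1),'X',np.percentile(X,[1,99]).round(),'Y',np.percentile(Y,[1,99]).round(),q)
E
python3 lidmat.py r
```

```text
t: 30.6
ee_pos: [469.1, -307.4, 110.7]
eef_rot: [3.127, 0.285, 0.003]
wrist_force: [-0.4, -0.4, -2.2]
gripper_width: 13.9
heading x 10.43 tilt [ 0.0018 -0.0016 -1.    ] tcp [ 469.1 -307.4  110.7] t 30.6
scene pitch 18.1 roll 11.5 z mid 86.0 X [-60.  92.] Y [-55.  72.] ((449.21014404296875, -317.3604736328125), (178.73072814941406, 133.94357299804688), 27.08596420288086)
top pitch -32.9 roll 60.8 z mid 111.3 X [-71.  94.] Y [-52.  56.] ((436.1983642578125, -322.11541748046875), (197.82376098632812, 116.00121307373047), 20.993255615234375)
```

View pics/r_scene.png

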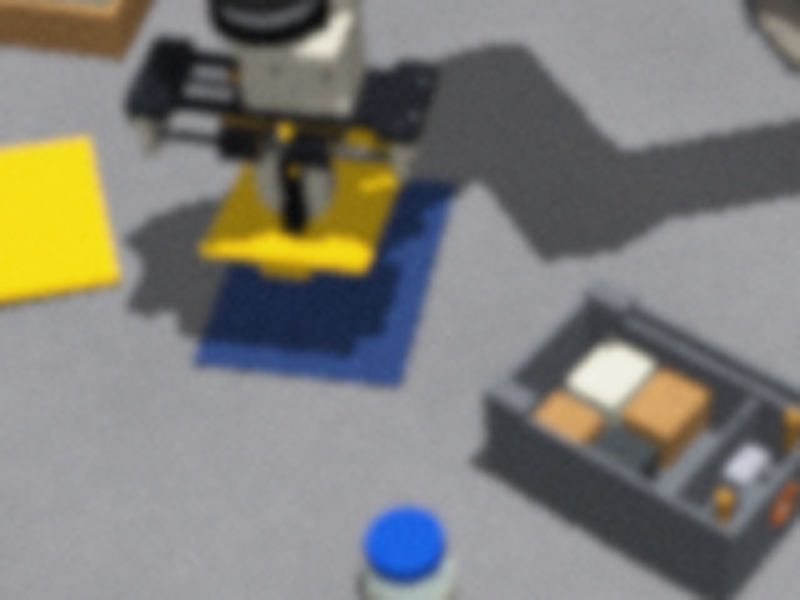

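```bash
python3 -m jog '[{"x":0,"y":0,"z":0.02,"roll":0,"jaw":1},{"x":0,"y":0,"z":0.04,"roll":0,"jaw":1},{"x":0,"y":0,"z":0.055,"roll":0,"jaw":1},{"x":0,"y":0,"z":0.063,"roll":0,"jaw":1},{"x":0,"y":0,"z":0.063,"roll":0,"jaw":1},{"x":0,"y":0,"z":0.063,"roll":0,"jaw":1}]'; python3 lidmat.py s;python3 look.py s1
```

```text
t: 31.45
ee_pos: [468.8, -307.4, 47.1]
eef_rot: [3.128, 0.285, 0.001]
wrist_force: [0.0, 0.1, -2.7]
gripper_width: 13.6
heading x 10.41 tilt [ 1.e-03 -9.e-04 -1.e+00] tcp [ 468.8 -307.4   47.1] t 31.45
scene pitch 14.5 roll 9.9 z mid 26.8 X [-50.  92.] Y [-56.  74.] ((456.7524719238281, -317.6257629394531), (167.2452850341797, 135.03973388671875), 28.809846878051758)
top pitch -71.1 roll 79.1 z mid 90.7 X [-50.  91.] Y [-46.  60.] ((444.0137023925781, -297.29095458984375), (164.8883056640625, 65.50228881835938), 37.7900390625)
heading x 10.42 tilt [ 0.001 -0.001 -1.   ] tcp [ 468.7 -307.4   47.1] t 31.55
```

View pics/s_scene.png

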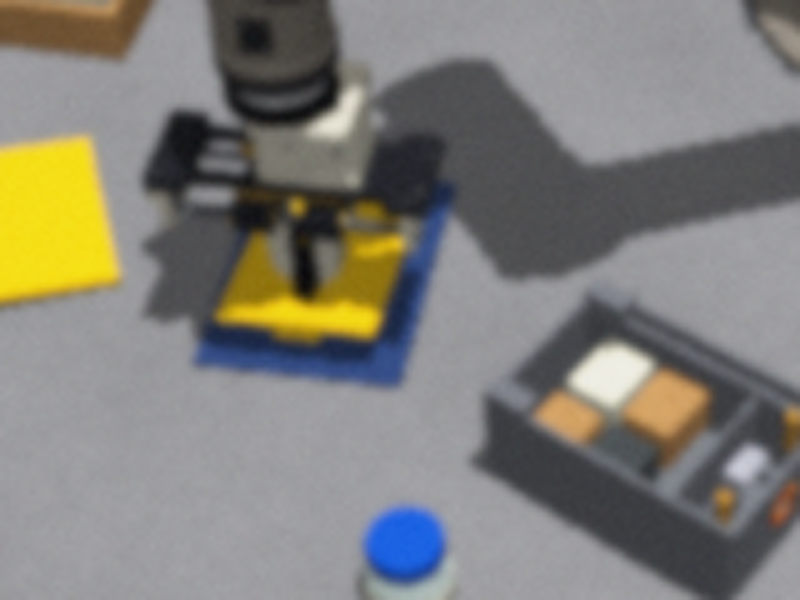

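View pics/s1_wrist.png

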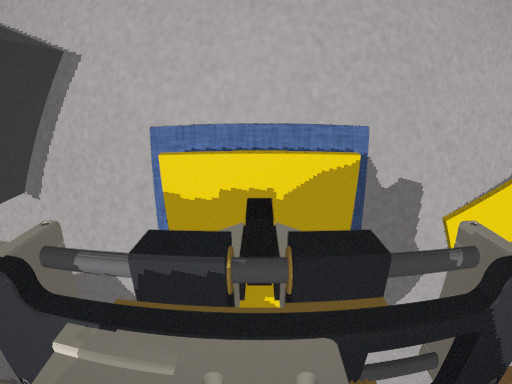

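Run:
```python
from h import *
b=np.load('s1.npz'); c={k:b[k] for k in b.files}; p=b['p']; d=b['d']
hsv=cv2.cvtColor(p,cv2.COLOR_BGR2HSV).astype(int)
t=np.array([468.7,-307.4]); h=np.radians(10.42); e=np.array([np.cos(h),np.sin(h)]); f=np.array([e[1],-e[0]])
for n,m,z in [('mat',(hsv[...,0]>95)&(hsv[...,0]<125)&(hsv[...,1]>110),3),('lid',(hsv[...,0]>20)&(hsv[...,0]<35)&(hsv[...,1]>110),None)]:
    m=m&(np.arange(384)[:,None]<225)
    uv=np.argwhere(m)[:,::-1]
    P=on_plane(uv,c,3,True) if z else fish_pts(uv,d,c)
    X=(P[:,:2]-t)@e; Y=(P[:,:2]-t)@f; s=(abs(Y)<95)&(X<140)&(X>0)
    X,Y=X[s],Y[s]; print(n,'front X',np.percentile(X,[98,99.5]),'zmed',np.median(P[s,2]))
    for lo in (20,30,40,50,60): 
        k=(X>lo)&(X<lo+8); print(lo,Y[k].min().round(1) if k.any() else '',Y[k].max().round(1) if k.any() else '')
    k=abs(Y)<40
    for y0 in (-60,-20,20,50):
        k=(Y>y0)&(Y<y0+10); print('front at',y0,X[k].max().round(1))
```

```text
mat front X [64.69033935 64.95767399] zmed 3.0
20 -75.0 73.2
30 -75.1 72.8
40 -75.1 73.1
50 -75.1 72.8
60 -75.2 72.7
front at -60 64.9
front at -20 65.0
front at 20 65.2
front at 50 65.0
lid front X [51.50479154 51.93629777] zmed 37.31737482873049
20 -57.1 66.9
30 -70.2 84.7
40 -57.2 67.9
50 -57.3 54.9
60  
front at -60 51.7
front at -20 51.9
front at 20 52.0
front at 50 52.0
```

The mat's middle is 40 mm behind the TCP and the lid's is about 36, so I'll shift 4 mm. The lateral offset and heading already match. Now a slow set-down.

```bash
python3 -m jog '[{"x":-0.004,"y":0,"z":0,"roll":0,"jaw":1},{"x":-0.004,"y":0,"z":0.003,"roll":0,"jaw":1},{"x":-0.004,"y":0,"z":0.005,"roll":0,"jaw":1},{"x":-0.004,"y":0,"z":0.007,"roll":0,"jaw":1},{"x":-0.004,"y":0,"z":0.009,"roll":0,"jaw":1},{"x":-0.004,"y":0,"z":0.011,"roll":0,"jaw":1},{"x":-0.004,"y":0,"z":0.0125,"roll":0,"jaw":1},{"x":-0.004,"y":0,"z":0.014,"roll":0,"jaw":1},{"x":-0.004,"y":0,"z":0.014,"roll":0,"jaw":1}]' 15; python3 look.py u
python3 - <<'E'
from h import *
b=np.load('u.npz'); c={k:b[k] for k in b.files}; p=b['p']; d=b['d']; hsv=cv2.cvtColor(p,cv2.COLOR_BGR2HSV).astype(int)
m=(hsv[...,0]>20)&(hsv[...,0]<35)&(hsv[...,1]>110)&(np.arange(384)[:,None]<225)&(d>0); uv=np.argwhere(m)[:,::-1]; P=fish_pts(uv,d,c)
o,t,R=tool(); X=(P-t)@R[:,0];Y=(P-t)@R[:,1]; s=(abs(Y)<54)&(X<60)&(X>5)
k=np.polyfit(X[s],P[s,2],1); print(np.degrees(np.arctan(k[0])),'z top at handle',k[1],'front',np.percentile(X[s],99.5))
E
```

```text
t: 32.72
ee_pos: [464.4, -307.8, 32.3]
eef_rot: [3.129, 0.285, -0.0]
wrist_force: [1.9, -0.3, -0.5]
gripper_width: 13.8
heading x 10.42 tilt [-1.e-04 -1.e-04 -1.e+00] tcp [ 464.4 -307.8   32.3] t 32.725
4.040487442351873 z top at handle 18.29875628298616 front 50.84031348926534
```

```bash
python3 -m jog '[{"x":0,"y":0,"z":0.0007,"roll":0,"jaw":1},{"x":0,"y":0,"z":0.0014,"roll":0,"jaw":1},{"x":0,"y":0,"z":0.0014,"roll":0,"jaw":1},{"x":0,"y":0,"z":0.0014,"roll":0,"jaw":1}]'
```

```text
t: 33.28
ee_pos: [464.5, -307.8, 31.6]
eef_rot: [3.128, 0.285, 0.001]
wrist_force: [-0.5, 1.2, 5.1]
gripper_width: 14.4
```

The set-down contact shows as 5 N upward. Opening, and rising straight up.

```bash
python3 -m jog '[{"x":0,"y":0,"z":0,"roll":0,"jaw":0.6},{"x":0,"y":0,"z":0,"roll":0,"jaw":0.35},{"x":0,"y":0,"z":0,"roll":0,"jaw":0.2},{"x":0,"y":0,"z":0,"roll":0,"jaw":0.2},{"x":0,"y":0,"z":-0.015,"roll":0,"jaw":0.2},{"x":0,"y":0,"z":-0.04,"roll":0,"jaw":0.2},{"x":0,"y":0,"z":-0.09,"roll":0,"jaw":0.2},{"x":-0.05,"y":0,"z":-0.14,"roll":0,"jaw":0.2},{"x":-0.1,"y":0,"z":-0.19,"roll":0,"jaw":0.2},{"x":-0.1,"y":0,"z":-0.21,"roll":0,"jaw":0.2},{"x":-0.1,"y":0,"z":-0.21,"roll":0,"jaw":0.2},{"x":-0.1,"y":0,"z":-0.21,"roll":0,"jaw":0.2}]'; python3 look.py v
python3 - <<'E'
from h import *
b=np.load('v.npz'); c={k:b[k] for k in b.files}; p=b['p']; d=b['d']; hsv=cv2.cvtColor(p,cv2.COLOR_BGR2HSV).astype(int)
H,S=hsv[...,0],hsv[...,1]; top=(np.arange(384)[:,None]<230)&(d>0)
for n,m in [('lid',(H>20)&(H<35)&(S>110)),('mat',(H>95)&(H<125)&(S>110))]:
    l,lab,st,ce=cv2.connectedComponentsWithStats((m&top).astype(np.uint8)); 
    if n=='mat': mm=m&top
    else: i=1+np.argmax(st[1:,4]); mm=lab==i
    P=fish_pts(np.argwhere(mm)[:,::-1],d,c); P=P[(abs(P[:,0]-432)<130)&(abs(P[:,1]+313)<110)&(P[:,2]<40)]; print(n,len(P),cv2.minAreaRect(P[:,:2].astype(np.float32)),P[:,2].min(),P[:,2].max())
for n in ['scene','top']:
    p,d=eyes.get_image(n); cv2.imwrite(f'pics/v_{n}.png',p)
    for l in ['carton_mid','tape_mid','jar_mid','reel_mid','dowel_grip','lid_mid']:
        print(n,l,[(np.round(r['at'],0).tolist(),round(r['confidence'],2)) for r in finder.search_frame(n,l)][:2])
E
```

```text
t: 34.78
ee_pos: [366.1, -325.4, 240.8]
eef_rot: [-3.128, -0.285, 0.0]
wrist_force: [-0.5, 0.3, 0.1]
gripper_width: 36.2
heading x 10.42 tilt [-1.e-04  2.e-04 -1.e+00] tcp [ 366.1 -325.4  240.8] t 34.775Traceback (most recent call last):
  File "<stdin>", line 8, in <module>
    return umr_minimum(a, axis, None, out, keepdims, initial, where)
ValueError: zero-size array to reduction operation minimum which has no identity
```

View pics/v_wrist.png

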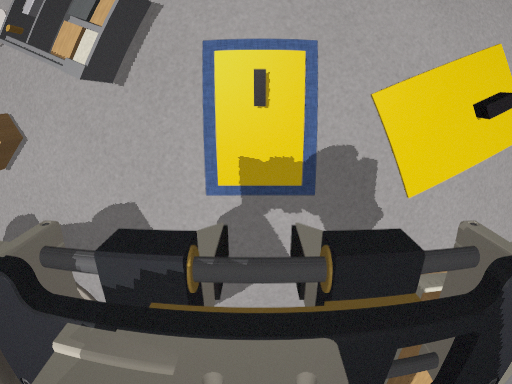

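Run:
```python
from h import *
b=np.load('v.npz'); c={k:b[k] for k in b.files}; p=b['p']; d=b['d']; hsv=cv2.cvtColor(p,cv2.COLOR_BGR2HSV).astype(int)
H,S=hsv[...,0],hsv[...,1]; roi=np.zeros((384,512),bool); roi[30:200,195:325]=1
for n,m in [('lid',(H>20)&(H<35)&(S>110)),('mat',(H>95)&(H<125)&(S>110))]:
    P=fish_pts(np.argwhere(m&roi&(d>0))[:,::-1],d,c); print(n,len(P),cv2.minAreaRect(P[:,:2].astype(np.float32)),P[:,2].min(),P[:,2].max())
for n in ['scene','top']:
    p,d=eyes.get_image(n); cv2.imwrite(f'pics/v_{n}.png',p)
    for l in ['carton_mid','tape_mid','jar_mid','reel_mid','dowel_grip']:
        print(n,l,[(np.round(r['at'],0).tolist(),round(r['confidence'],2)) for r in finder.search_frame(n,l)][:2])
```

```text
lid 11531 ((429.3332214355469, -313.1452331542969), (179.6013946533203, 117.58091735839844), 10.504084587097168) 1.7181416274231083 44.01793341997052
mat 5029 ((429.7900695800781, -313.4670715332031), (208.17030334472656, 148.52638244628906), 10.45254135131836) 0.0017127098436731103 5.441876987692353
scene carton_mid [([359.0, 122.0, 57.0], 0.63)]
scene tape_mid [([713.0, 313.0, 35.0], 0.89), ([444.0, -309.0, 15.0], 0.17)]
scene jar_mid [([691.0, -144.0, 52.0], 0.93)]
scene reel_mid [([553.0, 174.0, 17.0], 0.85), ([641.0, 221.0, 23.0], 0.18)]
scene dowel_grip [([640.0, 220.0, 26.0], 0.61), ([356.0, 122.0, 55.0], 0.45)]
top carton_mid [([337.0, 119.0, 55.0], 0.64), ([632.0, 212.0, 22.0], 0.29)]
top tape_mid [([473.0, -264.0, -1.0], 0.56)]
top jar_mid [([671.0, -148.0, 56.0], 0.44)]
top reel_mid [([536.0, 172.0, 19.0], 0.57)]
top dowel_grip [([630.0, 217.0, 22.0], 0.65)]
```

View pics/v_scene.png

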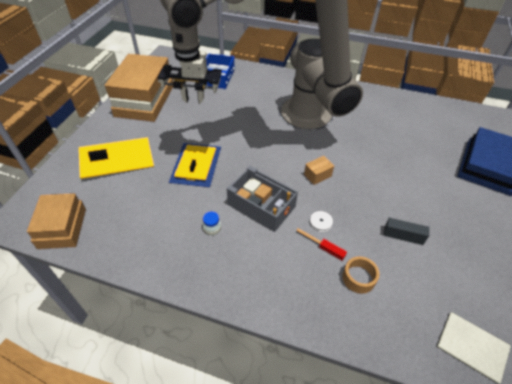

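The lid's middle is within 1 mm of the mat's and its heading matches. The tool lies at (322,244), outside the case. The bystanders sit at the same pixels as before. Handing in.

```bash
python3 -c "
from rig import ticket,readout
print(readout.get_obs()['t']); print(ticket.close_job())"
```

```text
35.425
the job is handed in; nothing more can be done
None
```

I finished the job and handed it in at 35.4 s. No verdict was reported.

**What I did:**
- I drew the dowel tool out by its pin, laid it down, and took it again by the handle.
- I pushed the pin through the hole until the latch let go. The push force was about 4 N, and the lid's hole end measured about 13 mm higher than its rear.
- I withdrew the tool and left it on the bench, about 55 mm clear of the case.
- I lifted the lid to about 9°, slid it out of the grooves, and set it down on the mat at about 5 N of contact before opening the jaws.

**Last checks:**
- **Lid:** its middle is within about 1 mm of the mat's middle and its heading is within 0.1°. It lies handle up. Its tilt read 4.0° just before release, and I did not measure it again afterwards.
- **Robot:** it is clear of everything, with wrist force near zero.
- **Bystanders:** the carton, tape roll, jar and reel show at the same places in the scene picture as at the start. Network positions agree within about 8 mm.
- **Disagreements:** the top camera's network placed the tape roll on the mat edge, which the picture contradicts. The low-confidence second guesses were also wrong.

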